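# Stir the freshly waxed wooden beads

## Task

The waxed wooden beads in the blue bowl must not stick as they dry: take the wooden stirrer by its handle, put its foot down among the beads close to the bowl's floor, and stir in wide circles, about halfway between the bowl's middle and its wall, for at least three full turns, anticlockwise seen from above, so that the beads get shifted about. All beads must stay in the bowl. Then lift the stirrer out, stand it upright on the cork mat again and let go, leaving the other things on the table where they are.

Things in the scene. Friction and masses are not known exactly. Their poses are not given: they have to be found in the camera images.
- bowl: low round blue bowl with straight sides and a thin steel lip, stuck down to the table (it does not move): outer radius 86 mm at the rim, inner radius about 81 mm, 60 mm high, inner floor flat and 6 mm above the table. Origin: centre of its underside, z up. Its yaw is arbitrary and cannot be seen. It may stand on the left or on the right of the work area
- stirrer: loose wooden rod, 172 mm tall, 90 g, standing upright on its flat foot on the cork mat. Foot: disc 36 mm across, 14 mm thick, tapering to a 19 mm neck at 50 mm height. Handle: cylinder 22 mm across, 102 to 164 mm above the foot's underside; grip it from above, about 135 mm up, at any yaw. Origin: centre of the foot's underside; z runs along the rod to the handle's end
- mat: round cork mat, 110 mm across, 5 mm thick, stuck down to the table. Origin: centre of its underside. The stirrer stands on it, up to 28 mm off its centre, and must stand on it again at the end. It lies about 25 cm left or right of the bowl
- bead0: loose light wooden bead, barrel-shaped, 30 mm across, 25 mm long, with flat ends and a dark hole, 12 g, slippery with wax (friction about 0.2), standing on one end on the bowl's floor. Origin: its centre. At the start the five beads lie in an arc of about 180 degrees, about 52 mm from the bowl's middle; the remaining arc and the middle are free for the stirrer's foot to go in
- bead1: loose dark wooden bead, barrel-shaped, 30 mm across, 25 mm long, with flat ends and a dark hole, 12 g, slippery with wax (friction about 0.2), standing on one end on the bowl's floor. Origin: its centre. At the start the five beads lie in an arc of about 180 degrees, about 52 mm from the bowl's middle; the remaining arc and the middle are free for the stirrer's foot to go in
- bead2: loose light wooden bead, barrel-shaped, 30 mm across, 25 mm long, with flat ends and a dark hole, 12 g, slippery with wax (friction about 0.2), standing on one end on the bowl's floor. Origin: its centre. At the start the five beads lie in an arc of about 180 degrees, about 52 mm from the bowl's middle; the remaining arc and the middle are free for the stirrer's foot to go in
- bead3: loose dark wooden bead, barrel-shaped, 30 mm across, 25 mm long, with flat ends and a dark hole, 12 g, slippery with wax (friction about 0.2), standing on one end on the bowl's floor. Origin: its centre. At the start the five beads lie in an arc of about 180 degrees, about 52 mm from the bowl's middle; the remaining arc and the middle are free for the stirrer's foot to go in
- bead4: loose light wooden bead, barrel-shaped, 30 mm across, 25 mm long, with flat ends and a dark hole, 12 g, slippery with wax (friction about 0.2), standing on one end on the bowl's floor. Origin: its centre. At the start the five beads lie in an arc of about 180 degrees, about 52 mm from the bowl's middle; the remaining arc and the middle are free for the stirrer's foot to go in
- walnut_blank: bystander: dark walnut stick, 26 x 142 x 23 mm, loose on the right of the table. Origin: centre of its underside
- wax_tin: bystander: round white tin with a red-brown top, 67 mm across, 22 mm high, loose near the tool chest. Origin: centre of its underside

How it is judged:
By the outcome, as a careful person would: the job done as asked, in the order asked, and still so for the second after the job is handed in, with the robot touching nothing.
It also fails if it takes over 72 s, if anything falls off the work surface, if the arm or the gripper's body presses on something with over 40 N, if the wrist force passes 120 N, or if a joint passes its speed limit or range.

## Robot

A 7-joint arm with a two-finger parallel gripper is mounted at the origin on a cart in front of the work surface, level with it; the furniture and walls round the work are solid. World frame = base frame: x ahead of the robot, y to its left, z up, the work surface at z = 0. Lengths are in m, angles in rad, forces in N, time in s.
With the tool pointing down it reaches from about 0.35 to 0.9 m from the base axis. Payload 8.1 kg.
Tool frame: the origin (TCP) lies at the very end of the fingers, on their centre line; the grasp point (between the pads) lies 19 mm behind it; z points along the fingers, y is the line along which they close (so a half turn about z gives the same grasp; the last joint's range is limited). The gripper opens to 92 mm and grips with 3 to 60 N. Pads are 19 mm wide; open, the fingers measure 130 mm over their backs; the gripper's body (75 mm by 190 mm) begins 47 mm behind the grasp point.
Start: joints at [-1.25, 0.434, 0.025, 1.573, -0.012, 1.134, -0.075], TCP at [0.257, 0.57, 0.227] pointing down, gripper open.
Joint ranges: [-2.62, 2.62], [-0.44, 2.09], [-1.27, 1.32], [0.08, 2.57], [-1.32, 4.46], [0.12, 2], [-2.74, 2.74]. Speed limits (rad/s): [2.22, 2.22, 3.01, 3.01, 3.14, 3.14, 3.14].

## Interface

Orientations are given as a rotation vector (axis times angle).
In Python, from cell import arm gives the robot as it stands.
- The arm moves only by the shell command python3 -m pendant 'ROWS' [FORCE]. ROWS is a JSON object of lists of equal length, an entry for each row: "slide": the shift along the tool's x, y, z in units of 0.3 m (1.0 is 0.3 m), a list of three; "dr": the turn, a rotation vector about the tool's x, y, z in units of 0.12 rad (1.0 is 0.12 rad), a list of three; "claw": the opening, from 0 (shut) to 1 (fully open). In form: {"slide": [[tx, ty, tz], ...], "dr": [[ax, ay, az], ...], "claw": [claw, ...]}. A call has 1 to 10 rows; each row shifts and turns the commanded pose from where the row before left it, along the tool's axes as they then stand; what a row does not reach is not made up. A row lasts 1/10 s, in which the tool goes at most 50 mm and 8.59 degrees, less where a joint would pass 70% of its speed; a pose out of reach is approached as far as the arm can. A call with a number of a shift or a turn outside -1 to 1 is refused whole. A call with a gripper value outside its range is refused whole. The fingers move at their own pace and stop on an object; FORCE is the grip in N (left out, the last holds). Time passes only in rows, so rows that do not move let the fingers close. It gives the time, the measured TCP pose, the force, the opening and the grip force at its end, in the units of the state.
- arm.observe(): the state, without advancing time (a new reading comes with each control period).
- arm.get_image(name): name is "side" or "top" or "wrist"; returns the picture (384x512x3 uint8, red, green, blue); there is no depth.
- arm.calibration(name): a dict with "K" (3x3 intrinsics, pixels), "xyz" and "orientation" of the camera in the world. Camera axes: x right, y up, looking along -z (the intrinsics and any distortion apply to the point x, -y, -z); pixel columns grow to the right and rows downward; lengths in m; the calibration is good to about 2 mm. A picture is of the moment at which its call begins: read the wrist's pose just before it. calibration takes no time and is no camera call; for the wrist camera it gives the pose at the moment of the call.
- arm.sign_off(): hands the job in; it is judged then, once.
The state is a dict: "clock": time; "joints": joint angles; "dq": joint speeds; "joint_efforts": joint torques, N m; "position": TCP position; "ee_rot": TCP orientation; "force": force on the tool from outside, world axes, zero at the start; "ft_torque": the same for the moment, N m; "width": opening from 0.0 (shut) to 1.0 (fully open); "gripper_force": force on a finger pad.
Only numpy, scipy, OpenCV 4.12 (cv2) and the standard library are available. Lean on these libraries where they do the work, as an engineer would, in place of code of your own. Each camera call takes 0.05 s, during which the arm holds its last target. There are 200 camera calls.

## Working session

There is one attempt and no reset: what is moved stays moved. The work goes in short steps, Python scripts to look and compute and a shell command to move; the robot and the scene stay as the last step left them, time stands still between calls to the robot, and variables do not carry over. Pictures are saved under pics/ and viewed, at most 12 in all, crops included, and the job is handed in when it is done.

```bash
ls; mkdir -p pics; python3 - <<'E'
from cell import arm
import cv2,numpy as np
for n in("top","side"):
    im=arm.get_image(n); cv2.imwrite(f"pics/{n}0.png",im[:,:,::-1])
    c=arm.calibration(n); print(n,c)
s=arm.observe();print({k:np.round(v,3).tolist() for k,v in s.items()})
E
```

```text
pics
top {'K': array([[400.72358888,   0.        , 260.08824439],
       [  0.        , 400.72358888, 187.04360187],
       [  0.        ,   0.        ,   1.        ]]), 'xyz': array([ 0.38887534, -0.28109062,  0.94316409]), 'orientation': array([ 0.14645998, -0.16524673, -1.59007988])}
side {'K': array([[450.94859554,   0.        , 254.62316803],
       [  0.        , 450.94859554, 194.78736603],
       [  0.        ,   0.        ,   1.        ]]), 'xyz': array([0.33187204, 0.4331564 , 0.57540291]), 'orientation': array([ 0.20526936, -1.35956985, -2.56303311])}
{'clock': 0.1, 'joints': [-1.25, 0.435, 0.025, 1.574, -0.012, 1.134, -0.075], 'dq': [0.0, -0.002, 0.001, -0.0, 0.001, -0.0, 0.001], 'joint_efforts': [0.003, -66.913, 0.988, -31.515, -0.061, 0.037, 0.0], 'position': [0.257, 0.569, 0.226], 'ee_rot': [-0.661, -3.071, 0.002], 'force': [0.084, 0.74, 0.177], 'ft_torque': [0.014, -0.025, -0.042], 'gripper_force': 0.0, 'width': 0.996}
```

View pics/top0.png

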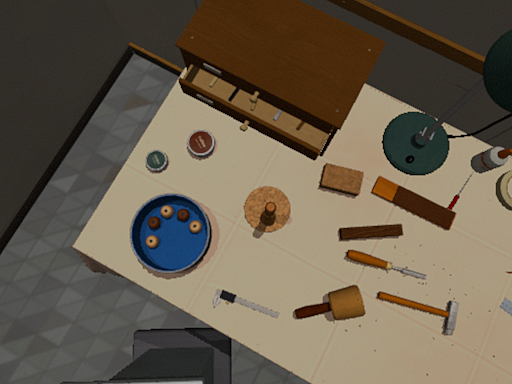

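View pics/side0.png

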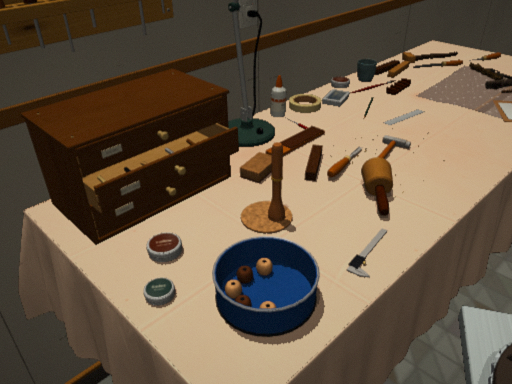

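The top view shows the bowl at about (171,233) with the beads on its upper-left arc. The mat is at (267,209) with the stirrer on it, its top near (270,206). In the side view the handle top is at (277,147), the mat at (267,217) and the bowl at (267,283). The drawer chest stands behind the mat.

```bash
cat > h.py <<'E'
import numpy as np,cv2
from scipy.spatial.transform import Rotation as R
from cell import arm
def ray(n,uv,c=None):
    c=c or arm.calibration(n); K=c["K"]
    d=np.array([(uv[0]-K[0,2])/K[0,0],-(uv[1]-K[1,2])/K[1,1],-1.])
    return np.array(c["xyz"]),R.from_rotvec(c["orientation"]).apply(d)
def onplane(n,uv,z,c=None):
    o,d=ray(n,uv,c); return o+d*(z-o[2])/d[2]
def proj(n,p,c=None):
    c=c or arm.calibration(n); q=R.from_rotvec(c["orientation"]).inv().apply(np.array(p)-c["xyz"])
    K=c["K"]; return np.array([K[0,2]-K[0,0]*q[0]/q[2],K[1,2]+K[1,1]*q[1]/q[2]])
def circ(P):
    A=np.c_[2*P[:,:2],np.ones(len(P))]; s=np.linalg.lstsq(A,(P[:,:2]**2).sum(1),rcond=None)[0]
    return s[:2],np.sqrt(s[2]+s[0]**2+s[1]**2)
def big(m):
    cs,_=cv2.findContours(m,cv2.RETR_EXTERNAL,cv2.CHAIN_APPROX_NONE); return max(cs,key=cv2.contourArea)[:,0]
E
cat > m.py <<'E'
from h import *
for n in("top","side"):
    im=cv2.imread(f"pics/{n}0.png"); hsv=cv2.cvtColor(im,cv2.COLOR_BGR2HSV)
    blue=cv2.inRange(hsv,(100,90,20),(125,255,255)); blue=cv2.morphologyEx(blue,cv2.MORPH_CLOSE,np.ones((7,7)))
    c=cv2.convexHull(big(blue))[:,0]; P=np.array([onplane(n,p,.06) for p in c])
    if n=="side": P=P[c[:,1]<275]
    print(n,"bowl",circ(P))
    w=[180,180,300,260] if n=="top" else [225,120,310,245]
    sub=im[w[1]:w[3],w[0]:w[2]]; cv2.imwrite(f"pics/{n}crop.png",cv2.resize(sub,None,fx=6 if n=="top" else 4.6,fy=6 if n=="top" else 4.6))
E
python3 m.py
```

```text
top bowl (array([ 0.46903066, -0.09502218]), np.float64(0.08453625786342815))
side bowl (array([ 0.46860123, -0.09296745]), np.float64(0.0835971188678441))
```

```bash
python3 -c "
import cv2,numpy as np
a=cv2.imread('pics/topcrop.png');b=cv2.imread('pics/sidecrop.png')
a=cv2.resize(a,(600,400));a=cv2.resize(cv2.imread('pics/top0.png')[180:260,230:310],(400,400));b=cv2.resize(cv2.imread('pics/side0.png')[135:235,230:310],(400,500))
o=np.zeros((500,800,3),np.uint8);o[:400,:400]=a;o[:,400:]=b;cv2.imwrite('pics/comb.png',o)"
```

```text
(no output)
```

View pics/comb.png

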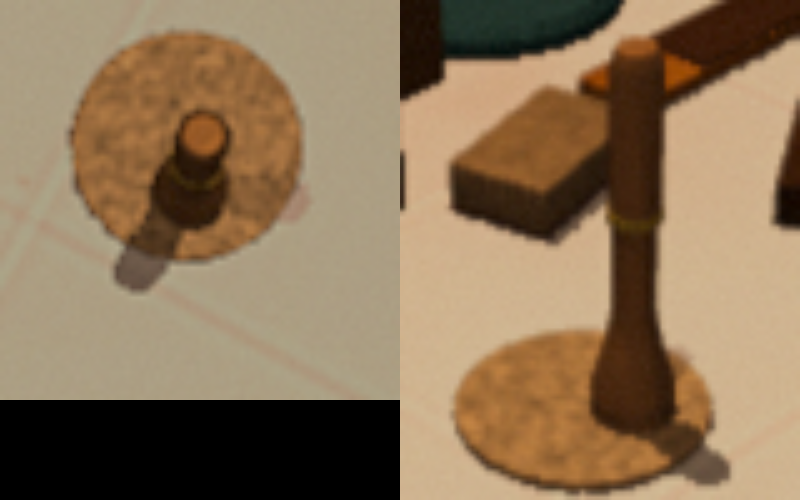

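The combined crop shows the handle end at top px (271,206.4) and side px (277.8,144.2). The mat centre is at top px (267.2,209.2) and the stirrer stands off-centre on the mat, towards the robot.

```bash
cat > m2.py <<'E'
from h import *
t=onplane("top",(271,206.4),.177); s=onplane("side",(277.8,144.2),.177)
print("end top",t,"side",s)
print("mat",onplane("top",(267.2,209.2),.005), "r", [np.linalg.norm(onplane("top",a,.005)-onplane("top",b,.005)) for a,b in [((244.4,208),(290.4,208)),((267,186.4),(267,232.2))]])
print("mat side centre",onplane("side",(230+(584-400)/5,135+410/5),.005))
print("foot near edge top",onplane("top",(268.6,225.4),.008),"side",onplane("side",(276.6,221),.006))
for p in [(167,211),(183,215),(195,227),(154,222),(152,241)]:
    q=onplane("top",p,.031)[:2]-[.469,-.094]; print("bead",q,np.hypot(*q),np.degrees(np.arctan2(q[1],q[0])))
s=arm.observe(); print(R.from_rotvec(s["ee_rot"]).as_matrix().round(3))
E
python3 m2.py
```

```text
end top [ 0.50368993 -0.31235193  0.177     ] side [ 0.49971019 -0.31012865  0.177     ]
mat [ 0.52300748 -0.31018489  0.005     ] r [np.float64(0.10874623943927944), np.float64(0.10913338827891779)]
mat side centre [ 0.51983608 -0.30507644  0.005     ]
foot near edge top [ 0.48434223 -0.31223898  0.008     ] side [ 0.49638585 -0.29544572  0.006     ]
bead [0.05177396 0.01410035] 0.053659692989614136 15.234698261244796
bead [ 0.04165456 -0.02255974] 0.04737134646365898 -28.43957835126187
bead [ 0.01353304 -0.05010063] 0.0518962096699774 -74.88417021895847
bead [0.0272474  0.04312183] 0.05100895308463164 57.712427423478786
bead [-0.01562881  0.04650294] 0.04905898089184939 108.57658129644385
[[-0.911  0.411 -0.   ]
 [ 0.411  0.911 -0.001]
 [-0.    -0.001 -1.   ]]
```

```bash
cat > to.py <<'E'
import sys
from h import *
s=arm.observe(); p=np.array(s["position"]); M=R.from_rotvec(s["ee_rot"])
t=np.array([float(a) for a in sys.argv[1:4]]); u=M.inv().apply(t-p)/.3
print("t",round(s["clock"],2),"pos",p.round(4),"zaxis",M.as_matrix()[:,2].round(3),"q",np.round(s["joints"],2),"w",round(s["width"],3),"gf",round(s["gripper_force"],1),"F",np.round(s["force"],1))
print("total units",u.round(4),"dist",np.linalg.norm(t-p).round(4),"yaw dr units",((M.inv()*R.from_rotvec([-.661,-3.071,.002])).as_rotvec()/.12).round(3))
E
cat > corners.py <<'E'
from h import *
for z in(.1,.2): print("drawer corner",z,onplane("top",(320,155),z).round(3),onplane("side",(238,128),z).round(3))
E
python3 corners.py
python3 -m pendant '{"slide":[[-0.1023,-0.0704,-0.01],[-0.1023,-0.0704,-0.01],[-0.1023,-0.0704,-0.01],[-0.1023,-0.0704,-0.01],[-0.1023,-0.0704,-0.01],[-0.1023,-0.0704,-0.01],[-0.1023,-0.0704,-0.01],[-0.1023,-0.0704,-0.01],[-0.1023,-0.0704,-0.01],[-0.1023,-0.0704,-0.01]],"dr":[[0,0,0],[0,0,0],[0,0,0],[0,0,0],[0,0,0],[0,0,0],[0,0,0],[0,0,0],[0,0,0],[0,0,0]],"claw":[1,1,1,1,1,1,1,1,1,1]}'
python3 to.py .490 -.15 .25
```

```text
drawer corner 0.1 [ 0.626 -0.426  0.1  ] [ 0.645 -0.512  0.1  ]
drawer corner 0.2 [ 0.598 -0.409  0.2  ] [ 0.579 -0.314  0.2  ]
clock: 1.1
position: [0.4503, 0.2494, 0.2567]
ee_rot: [-0.661, -3.071, 0.0]
force: [1.2, 0.2, 1.0]
width: 1.001
gripper_force: 0.0
t 1.1 pos [0.4503 0.2494 0.2567] zaxis [-0. -0. -1.] q [-0.74  0.23  0.17  1.8  -0.04  1.11  0.58] w 1.001 gf 0.0 F [1.2 0.2 1. ]
total units [-0.6681 -1.1592  0.0225] dist 0.4014 yaw dr units [ 0.008 -0.002  0.001]
```

```bash

python3 -m pendant '{"slide":[[-0.0668,-0.116,0],[-0.0668,-0.116,0],[-0.0668,-0.116,0],[-0.0668,-0.116,0],[-0.0668,-0.116,0],[-0.0668,-0.116,0],[-0.0668,-0.116,0],[-0.0668,-0.116,0],[-0.0668,-0.116,0],[-0.0668,-0.116,0]],"dr":[[0,0,0],[0,0,0],[0,0,0],[0,0,0],[0,0,0],[0,0,0],[0,0,0],[0,0,0],[0,0,0],[0,0,0]],"claw":[1,1,1,1,1,1,1,1,1,1]}' >/dev/null
python3 to.py .502 -.311 .25
```

```text
t 2.1 pos [ 0.4892 -0.1502  0.2566] zaxis [-0.  0. -1.] q [-0.16  0.23  0.44  1.83 -0.11  1.11  1.46] w 0.998 gf 0.0 F [ 0.8  0.1 -0.1]
total units [-0.2594 -0.4711  0.022 ] dist 0.1615 yaw dr units [ 0.012 -0.002  0.003]
```

```bash

python3 -m pendant '{"slide":[[-0.052,-0.094,0],[-0.052,-0.094,0],[-0.052,-0.094,0],[-0.052,-0.094,0],[-0.052,-0.094,0],[0,0,0]],"dr":[[0,0,0],[0,0,0],[0,0,0],[0,0,0],[0,0,0],[0,0,0]],"claw":[1,1,1,1,1,1]}' >/dev/null
python3 to.py .502 -.311 .25; python3 - <<'E'
from h import *
c=arm.calibration("wrist"); im=arm.get_image("wrist"); cv2.imwrite("pics/w1.png",im[:,:,::-1])
print(c, proj("wrist",[.502,-.311,.177],c), proj("wrist",[.502,-.311,.005],c))
E
```

```text
t 2.7 pos [ 0.5011 -0.3141  0.2564] zaxis [-0.001 -0.003 -1.   ] q [ 0.11  0.38  0.5   1.65 -0.19  1.17  1.8 ] w 1.002 gf 0.0 F [ 0.1 -1.3  0.2]
total units [0.0018 0.0108 0.0213] dist 0.0072 yaw dr units [-0.014  0.001 -0.047]
{'K': array([[297.56278036,   0.        , 252.53021423],
       [  0.        , 297.56278036, 194.59856194],
       [  0.        ,   0.        ,   1.        ]]), 'xyz': array([ 0.43058539, -0.28255536,  0.41467641]), 'orientation': array([-0.26040883, -0.16346255,  1.13507432])} [257.90099673 200.97316844] [256.1633197  163.00283391]
```

View pics/w1.png

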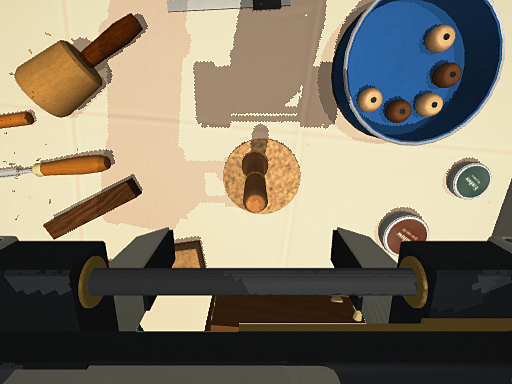

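The wrist view shows the handle end at (257,203) against the predicted (258,201). That agrees within 2 mm, so I descend and grip.

```bash
python3 -c "
from h import *
print(onplane('wrist',(257,203),.177))"; python3 to.py .503 -.3113 .121
python3 -m pendant '{"slide":[[-0.002,0.01,0.05],[0,0,0.09],[0,0,0.09],[0,0,0.09],[0,0,0.08],[0,0,0.05],[0,0,0]],"dr":[[0,0,-0.04],[0,0,0],[0,0,0],[0,0,0],[0,0,0],[0,0,0],[0,0,0]],"claw":[1,1,1,1,1,1,1]}' 
python3 to.py .503 -.3113 .121
```

```text
[ 0.50369641 -0.30961183  0.177     ]
t 2.75 pos [ 0.5016 -0.3115  0.2562] zaxis [-0.001 -0.001 -1.   ] q [ 0.11  0.37  0.5   1.65 -0.19  1.17  1.79] w 1.003 gf 0.0 F [-0.7 -0.2 -0.8]
total units [-0.0044  0.003   0.4506] dist 0.1352 yaw dr units [ 0.001 -0.007 -0.031]
clock: 3.45
position: [0.5033, -0.3043, 0.1195]
ee_rot: [-0.65, -3.069, -0.003]
force: [0.4, -0.1, 1.4]
width: 1.001
gripper_force: 0.0
t 3.45 pos [ 0.5033 -0.3043  0.1195] zaxis [-0.004  0.003 -1.   ] q [ 0.15  0.51  0.44  1.81 -0.27  0.88  1.86] w 1.001 gf 0.0 F [ 0.4 -0.1  1.4]
total units [-0.0086 -0.0215 -0.005 ] dist 0.0071 yaw dr units [ 0.018 -0.038  0.053]
```

```bash

python3 -m pendant '{"slide":[[-0.008,-0.02,-0.004],[0,0,0]],"dr":[[0,0,0.04],[0,0,0]],"claw":[1,1]}' >/dev/null
python3 to.py .503 -.3105 .121
python3 -m pendant '{"slide":[[0,0,0],[0,0,0],[0,0,0],[0,0,0],[0,0,0],[0,0,0]],"dr":[[0,0,0],[0,0,0],[0,0,0],[0,0,0],[0,0,0],[0,0,0]],"claw":[0.5,0.4,0.3,0.2,0.1,0]}' 40
python3 to.py .503 -.3105 .121
```

```text
t 3.65 pos [ 0.5047 -0.3144  0.1243] zaxis [ 0.002 -0.001 -1.   ] q [ 0.16  0.51  0.44  1.8  -0.27  0.89  1.87] w 1.002 gf 0.0 F [ 0.5 -1.  -0.5]
total units [0.0105 0.0097 0.0111] dist 0.0054 yaw dr units [ 0.006  0.019 -0.005]
clock: 4.25
position: [0.5041, -0.3132, 0.1229]
ee_rot: [0.661, 3.071, 0.0]
force: [0.4, 0.1, 0.0]
width: 0.523
gripper_force: 0.0
t 4.25 pos [ 0.5041 -0.3132  0.1229] zaxis [ 0.  0. -1.] q [ 0.16  0.51  0.44  1.8  -0.27  0.89  1.87] w 0.523 gf 0.0 F [0.4 0.1 0. ]
total units [0.0071 0.0066 0.0064] dist 0.0035 yaw dr units [0.011 0.    0.001]
```

```bash

python3 -m pendant '{"slide":[[0.005,0.006,0.005],[0,0,0],[0,0,0],[0,0,0],[0,0,0],[0,0,0],[0,0,0],[0,0,0]],"dr":[[0,0,0],[0,0,0],[0,0,0],[0,0,0],[0,0,0],[0,0,0],[0,0,0],[0,0,0]],"claw":[0,0,0,0,0,0,0,0]}' 50
python3 to.py .503 -.3105 .121
```

```text
clock: 5.05
position: [0.5034, -0.311, 0.1214]
ee_rot: [-0.661, -3.071, -0.0]
force: [0.3, 0.4, -1.4]
width: 0.231
gripper_force: 50.0
t 5.05 pos [ 0.5034 -0.311   0.1214] zaxis [-0.  0. -1.] q [ 0.16  0.51  0.44  1.81 -0.27  0.89  1.87] w 0.231 gf 50.0 F [ 0.3  0.4 -1.4]
total units [0.002  0.0009 0.0014] dist 0.0008 yaw dr units [ 0.011 -0.     0.   ]
```

```bash

python3 -m pendant '{"slide":[[0,0,-0.04],[0,0,-0.08],[0,0,-0.09],[0,0,-0.09],[0,0,-0.07],[0,0,0]],"dr":[[0,0,0],[0,0,0],[0,0,0],[0,0,0],[0,0,0],[0,0,0]],"claw":[0,0,0,0,0,0]}' 60
python3 to.py .431 -.106 .231
```

```text
clock: 5.65
position: [0.5048, -0.3122, 0.2364]
ee_rot: [0.66, 3.065, -0.002]
force: [1.2, -0.9, -0.2]
width: 0.231
gripper_force: 60.0
t 5.65 pos [ 0.5048 -0.3122  0.2364] zaxis [ 0.005 -0.003 -1.   ] q [ 0.11  0.39  0.49  1.67 -0.2   1.12  1.81] w 0.231 gf 60.0 F [ 1.2 -0.9 -0.2]
total units [0.5072 0.5252 0.015 ] dist 0.2191 yaw dr units [ 0.01   0.05  -0.002]
```

```bash

python3 -m pendant '{"slide":[[0.03,0.03,0],[0.06,0.06,0],[0.08,0.085,0],[0.09,0.095,0],[0.09,0.095,0],[0.08,0.08,0],[0.05,0.05,0],[0.025,0.028,0],[0,0,0],[0,0,0]],"dr":[[0,0,0],[0,0,0],[0,0,0],[0,0,0],[0,0,0],[0,0,0],[0,0,0],[0,0,0],[0,0,0],[0,0,0]],"claw":[0,0,0,0,0,0,0,0,0,0]}' >/dev/null
python3 to.py .431 -.106 .231
python3 - <<'E'
from h import *
for n in("side","top"):
  im=arm.get_image(n); cv2.imwrite(f"pics/{n}1.png",im[:,:,::-1])
a=cv2.imread("pics/side1.png"); b=cv2.imread("pics/top1.png")
o=np.zeros((400,800,3),np.uint8); o[:]=np.hstack([cv2.resize(a[120:340,160:380],(400,400)),cv2.resize(b[130:330,70:270],(400,400))]); cv2.imwrite("pics/c1.png",o)
E
```

```text
t 6.65 pos [ 0.4294 -0.1055  0.2321] zaxis [-0.001  0.    -1.   ] q [-0.25  0.12  0.42  2.01 -0.06  1.02  1.34] w 0.23 gf 60.0 F [-0.8 -0.1 -0.5]
total units [-0.0054  0.0008  0.0035] dist 0.002 yaw dr units [ 0.009 -0.005  0.007]
```

View pics/c1.png

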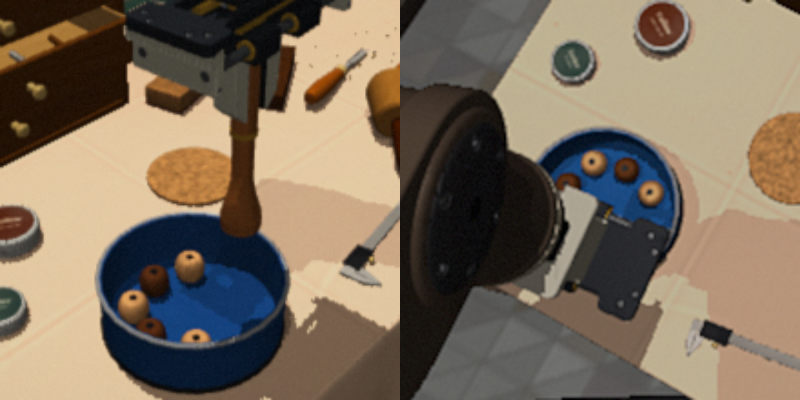

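The side view shows the rod held upright with the foot above the near rim at crop (241,230). All five beads are still on the far arc. I check the foot's position by ray.

```bash
python3 - <<'E'
from h import *
# silhouette of foot lower edge approx; visible bottom edge of disc is nearer camera than centre
print(onplane("side",(292.5,245.5),.116), proj("side",[.4294,-.1055,.116]))
E
python3 to.py .431 -.106 .127
```

```text
[ 0.42619413 -0.09967432  0.116     ] [291.24273661 242.82261035]
t 6.75 pos [ 0.4298 -0.1063  0.2322] zaxis [-0. -0. -1.] q [-0.25  0.12  0.42  2.01 -0.06  1.02  1.34] w 0.229 gf 60.0 F [ 0.3  0.7 -0.9]
total units [-0.0033  0.0028  0.3507] dist 0.1052 yaw dr units [ 0.007 -0.002 -0.006]
```

```bash

python3 -m pendant '{"slide":[[0,0,0.04],[0,0,0.08],[0,0,0.08],[0,0,0.06],[0,0,0.04],[0,0,0.02],[0,0,0.015],[0,0,0.01],[0,0,0.003],[0,0,0]],"dr":[[0,0,0],[0,0,0],[0,0,0],[0,0,0],[0,0,0],[0,0,0],[0,0,0],[0,0,0],[0,0,0],[0,0,0]],"claw":[0,0,0,0,0,0,0,0,0,0]}' >/dev/null
python3 to.py .431 -.106 .1255
python3 - <<'E'
from h import *
# chords of circle r=.04, 10 rows each, start angle -163deg, 12deg/row, tool units
M=R.from_rotvec([-.661,-3.071,.002]); st=12
for k in range(3):
    a=np.radians(-163+st*np.arange(10*k,10*k+11)); P=.04*np.c_[np.cos(a),np.sin(a),0*a]
    print((M.inv().apply(np.diff(P,axis=0))/.3).round(4)[:,:2].tolist())
E
```

```text
t 7.75 pos [ 0.4301 -0.1057  0.1283] zaxis [ 0.001  0.    -1.   ] q [-0.2   0.27  0.39  2.15 -0.15  0.75  1.44] w 0.228 gf 60.0 F [ 0.8  0.2 -0.6]
total units [-0.0031  0.0003  0.0093] dist 0.0029 yaw dr units [0.013 0.004 0.001]
[[-0.0205, -0.0189], [-0.024, -0.0142], [-0.0264, -0.0089], [-0.0277, -0.0033], [-0.0278, 0.0026], [-0.0266, 0.0083], [-0.0243, 0.0136], [-0.0209, 0.0184], [-0.0167, 0.0223], [-0.0117, 0.0253]]
[[-0.0061, 0.0272], [-0.0003, 0.0279], [0.0055, 0.0273], [0.011, 0.0256], [0.0161, 0.0228], [0.0205, 0.0189], [0.024, 0.0142], [0.0264, 0.0089], [0.0277, 0.0033], [0.0278, -0.0026]]
[[0.0266, -0.0083], [0.0243, -0.0136], [0.0209, -0.0184], [0.0167, -0.0223], [0.0117, -0.0253], [0.0061, -0.0272], [0.0003, -0.0279], [-0.0055, -0.0273], [-0.011, -0.0256], [-0.0161, -0.0228]]
```

```bash
python3 - <<'E'
from h import *
M=R.from_rotvec([-.661,-3.071,.002])
a=np.radians(-163+9*np.arange(11)); P=.04*np.c_[np.cos(a),np.sin(a),0*a]
print((M.inv().apply(np.diff(P,axis=0))/.3).round(4)[:,:2].tolist())
E
```

```text
[[-0.015, -0.0146], [-0.0171, -0.0121], [-0.0188, -0.0092], [-0.02, -0.0062], [-0.0207, -0.003], [-0.0209, 0.0003], [-0.0206, 0.0036], [-0.0198, 0.0067], [-0.0185, 0.0098], [-0.0168, 0.0125]]
```

```bash

python3 -m pendant '{"slide":[[-0.015,-0.015,0.007],[-0.017,-0.012,0],[-0.019,-0.009,0],[-0.02,-0.006,0],[-0.021,-0.003,0],[-0.021,0,0],[-0.021,0.004,0],[-0.02,0.007,0],[-0.018,0.01,0],[-0.017,0.012,0]],"dr":[[0,0,0],[0,0,0],[0,0,0],[0,0,0],[0,0,0],[0,0,0],[0,0,0],[0,0,0],[0,0,0],[0,0,0]],"claw":[0,0,0,0,0,0,0,0,0,0]}'
python3 -m pendant '{"slide":[[-0.015,0.015,0],[-0.012,0.017,0],[-0.009,0.019,0],[-0.006,0.02,0],[-0.003,0.021,0],[0,0.021,0],[0.004,0.021,0],[0.007,0.02,0],[0.01,0.018,0],[0.012,0.017,0]],"dr":[[0,0,0],[0,0,0],[0,0,0],[0,0,0],[0,0,0],[0,0,0],[0,0,0],[0,0,0],[0,0,0],[0,0,0]],"claw":[0,0,0,0,0,0,0,0,0,0]}'
python3 - <<'E'
from h import *
im=arm.get_image("side"); cv2.imwrite("pics/s2.png",cv2.resize(im[120:340,160:380,::-1],(500,500)))
E
python3 to.py .5073 -.0823 .126
```

```text
clock: 8.75
position: [0.4802, -0.1319, 0.1258]
ee_rot: [-0.66, -3.07, -0.0]
force: [-3.6, 2.0, 1.0]
width: 0.226
gripper_force: 60.0
clock: 9.75
position: [0.5039, -0.0827, 0.125]
ee_rot: [-0.66, -3.066, 0.004]
force: [-8.8, -5.5, 0.2]
width: 0.235
gripper_force: 60.1
t 9.8 pos [ 0.5035 -0.0817  0.1248] zaxis [-0.007 -0.001 -1.   ] q [-0.23  0.38  0.38  1.99 -0.19  0.81  1.4 ] w 0.231 gf 60.0 F [-8.1 -2.6 -0.9]
total units [-0.0124  0.0036 -0.004 ] dist 0.0041 yaw dr units [-0.016 -0.048  0.004]
```

View pics/s2.png

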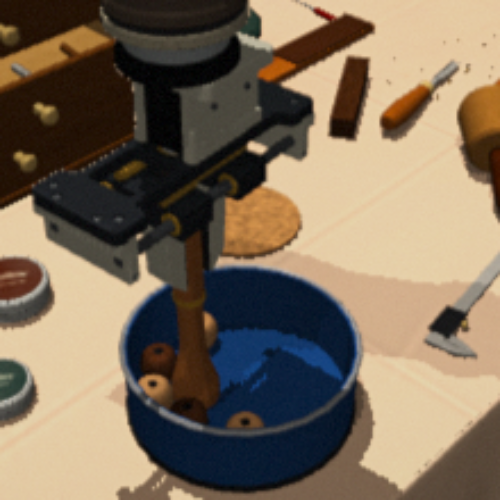

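```bash
python3 - <<'E'
from h import *
g=lambda p:np.array([160+p[0]*.44,120+p[1]*.44])
for p in[(207,322),(158,352),(155,381),(187,404),(243,418)]:
    q=onplane("side",g(p),.033)[:2]-[.469,-.094]; print("bead",q.round(3),np.hypot(*q).round(3),np.degrees(np.arctan2(q[1],q[0])).round())
# rod points: predicted vs seen (500px crop)
for h in(.0095+.09,.0095+.045,.0095): print(h,(proj("side",[.5035,-.0817,h])-[160,120])/.44)
E
```

```text
bead [ 0.036 -0.041] 0.054 -48.0
bead [0.063 0.   ] 0.063 0.0
bead [0.055 0.029] 0.063 28.0
bead [0.026 0.045] 0.052 60.0
bead [-0.015  0.047] 0.05 108.0
0.09949999999999999 [186.41391674 301.38826662]
0.0545 [188.30493122 348.53235629]
0.0095 [190.07172696 392.57960036]
```

The picture shows that the foot slid past the beads. Its command radius of 40 mm sagged to about 35 mm under an 8 N wall wedge, which left it between the beads at 0° and 28°. I'll go round on a smaller radius to the free arc, then stir from behind the beads with a command radius of about 45 mm, which should settle near 41 mm.

```bash
python3 - <<'E'
from h import *
M=R.from_rotvec([-.661,-3.071,.002])
def rows(th,r):
    a=np.radians(th);P=np.c_[r*np.cos(a),r*np.sin(a),0*a]/1000
    return (M.inv().apply(np.diff(P,axis=0))/.3).round(3)[:,:2].tolist()
print(rows(17+12*np.arange(11),np.array([40,35,31,30,30,30,30,30,30,30,30.])))
print(rows(137+10*np.arange(11),np.array([30,30,30,30,30,32,35,38,41,43,45.])))
for k in range(4): print(rows(237+90*k+9*np.arange(11),np.full(11,45.)))
E
```

```text
[[0.03, 0.006], [0.027, 0.0], [0.021, 0.004], [0.021, 0.002], [0.021, -0.002], [0.02, -0.006], [0.018, -0.01], [0.016, -0.014], [0.012, -0.017], [0.009, -0.019]]
[[0.004, -0.017], [0.001, -0.017], [-0.002, -0.017], [-0.005, -0.017], [-0.002, -0.019], [-0.003, -0.022], [-0.008, -0.022], [-0.014, -0.021], [-0.02, -0.016], [-0.023, -0.013]]
[[-0.023, -0.002], [-0.023, 0.002], [-0.023, 0.006], [-0.022, 0.009], [-0.02, 0.012], [-0.018, 0.015], [-0.015, 0.018], [-0.012, 0.02], [-0.009, 0.022], [-0.005, 0.023]]
[[-0.002, 0.023], [0.002, 0.023], [0.006, 0.023], [0.009, 0.022], [0.012, 0.02], [0.015, 0.018], [0.018, 0.015], [0.02, 0.012], [0.022, 0.009], [0.023, 0.005]]
[[0.023, 0.002], [0.023, -0.002], [0.023, -0.006], [0.022, -0.009], [0.02, -0.012], [0.018, -0.015], [0.015, -0.018], [0.012, -0.02], [0.009, -0.022], [0.005, -0.023]]
[[0.002, -0.023], [-0.002, -0.023], [-0.006, -0.023], [-0.009, -0.022], [-0.012, -0.02], [-0.015, -0.018], [-0.018, -0.015], [-0.02, -0.012], [-0.022, -0.009], [-0.023, -0.005]]
```

```bash
Z='/dev/null'
python3 -m pendant '{"slide":[[0.03,0.006,0],[0.027,0,0],[0.021,0.004,0],[0.021,0.002,0],[0.021,-0.002,0],[0.02,-0.006,0],[0.018,-0.01,0],[0.016,-0.014,0],[0.012,-0.017,0],[0.009,-0.019,0]],"dr":[[0,0,0],[0,0,0],[0,0,0],[0,0,0],[0,0,0],[0,0,0],[0,0,0],[0,0,0],[0,0,0],[0,0,0]],"claw":[0,0,0,0,0,0,0,0,0,0]}' | egrep 'pos|^force'
python3 -m pendant '{"slide":[[0.004,-0.017,0],[0.001,-0.017,0],[-0.002,-0.017,0],[-0.005,-0.017,0],[-0.002,-0.019,0],[-0.003,-0.022,0],[-0.008,-0.022,0],[-0.014,-0.021,0],[-0.02,-0.016,0],[-0.023,-0.013,0]],"dr":[[0,0,0],[0,0,0],[0,0,0],[0,0,0],[0,0,0],[0,0,0],[0,0,0],[0,0,0],[0,0,0],[0,0,0]],"claw":[0,0,0,0,0,0,0,0,0,0]}' | egrep 'pos|^force'
python3 -m pendant '{"slide":[[-0.023,-0.002,0],[-0.023,0.002,0],[-0.023,0.006,0],[-0.022,0.009,0],[-0.02,0.012,0],[-0.018,0.015,0],[-0.015,0.018,0],[-0.012,0.02,0],[-0.009,0.022,0],[-0.005,0.023,0]],"dr":[[0,0,0],[0,0,0],[0,0,0],[0,0,0],[0,0,0],[0,0,0],[0,0,0],[0,0,0],[0,0,0],[0,0,0]],"claw":[0,0,0,0,0,0,0,0,0,0]}' | egrep 'pos|^force'
python3 - <<'E'
from h import *
im=arm.get_image("side"); cv2.imwrite("pics/s3.png",cv2.resize(im[120:340,160:380,::-1],(500,500)))
E
python3 to.py .5067 -.1185 .126
```

```text
position: [0.446, -0.0737, 0.126]
force: [0.5, -0.8, -0.9]
position: [0.4442, -0.1324, 0.126]
force: [0.5, -0.2, -0.7]
position: [0.5026, -0.1178, 0.1249]
force: [-8.9, -0.0, 2.3]
t 12.85 pos [ 0.5032 -0.1164  0.1247] zaxis [-0.007  0.002 -1.   ] q [-0.17  0.39  0.39  1.98 -0.2   0.82  1.48] w 0.233 gf 60.0 F [-8.1  1.9  1.5]
total units [-0.0136 -0.0016 -0.0043] dist 0.0043 yaw dr units [ 0.001 -0.058  0.01 ]
```

View pics/s3.png

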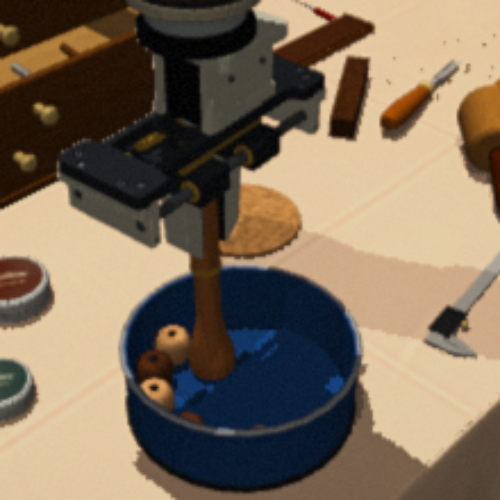

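The light bead at (172,338) is now ahead of the foot, and the dark and light beads beyond it lie against the wall. They are being driven anticlockwise, so I continue.

```bash
python3 -m pendant '{"slide":[[-0.002,0.023,0],[0.002,0.023,0],[0.006,0.023,0],[0.009,0.022,0],[0.012,0.02,0],[0.015,0.018,0],[0.018,0.015,0],[0.02,0.012,0],[0.022,0.009,0],[0.023,0.005,0]],"dr":[[0,0,0],[0,0,0],[0,0,0],[0,0,0],[0,0,0],[0,0,0],[0,0,0],[0,0,0],[0,0,0],[0,0,0]],"claw":[0,0,0,0,0,0,0,0,0,0]}' | egrep 'pos|^force'
python3 -m pendant '{"slide":[[0.023,0.002,0],[0.023,-0.002,0],[0.023,-0.006,0],[0.022,-0.009,0],[0.02,-0.012,0],[0.018,-0.015,0],[0.015,-0.018,0],[0.012,-0.02,0],[0.009,-0.022,0],[0.005,-0.023,0]],"dr":[[0,0,0],[0,0,0],[0,0,0],[0,0,0],[0,0,0],[0,0,0],[0,0,0],[0,0,0],[0,0,0],[0,0,0]],"claw":[0,0,0,0,0,0,0,0,0,0]}' | egrep 'pos|^force'
python3 - <<'E'
from h import *
im=arm.get_image("side"); cv2.imwrite("pics/s4.png",cv2.resize(im[120:340,160:380,::-1],(500,500)))
p=np.array(arm.observe()["position"][:2])-[.469,-.094]; print(np.hypot(*p),np.degrees(np.arctan2(p[1],p[0])))
E
```

```text
position: [0.4886, -0.0601, 0.1249]
force: [-7.0, -15.1, 2.5]
position: [0.4314, -0.07, 0.1264]
force: [0.7, -2.1, 0.3]
0.04530079269844024 149.20822413033562
```

View pics/s4.png

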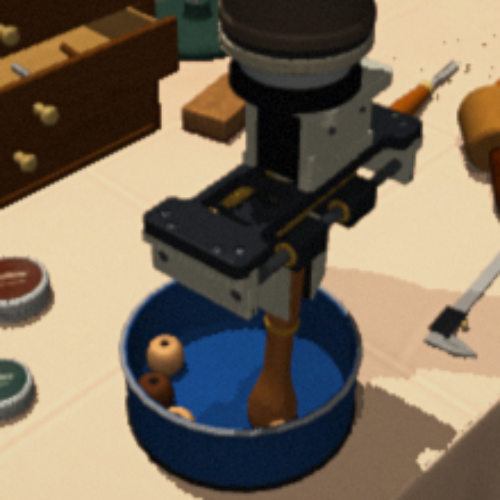

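```bash
python3 - <<'E'
from h import *
p=arm.observe()["position"]; print(p)
for h in(.0995,.0545,.0095): print(h,(proj("side",[p[0],p[1],h])-[160,120])/.44)
E
```

```text
[ 0.43008511 -0.07080964  0.1261528 ]
0.0995 [286.02290412 330.12072954]
0.0545 [284.47780693 377.94192761]
0.0095 [283.03771571 422.51316142]
```

```bash
python3 - <<'E'
from h import *
M=R.from_rotvec([-.661,-3.071,.002])
def rows(th,r):
    a=np.radians(th);P=np.c_[r*np.cos(a),r*np.sin(a),0*a]/1000
    return (M.inv().apply(np.diff(P,axis=0))/.3).round(3)[:,:2].tolist()
print(rows(147+9*np.arange(11),np.r_[45,44,43,42,np.full(7,41.)]))
print(rows(237+9*np.arange(11),np.full(11,41.)))
E
```

```text
[[-0.002, -0.023], [-0.005, -0.022], [-0.009, -0.021], [-0.011, -0.019], [-0.011, -0.018], [-0.014, -0.016], [-0.016, -0.014], [-0.018, -0.011], [-0.02, -0.008], [-0.021, -0.005]]
[[-0.021, -0.002], [-0.021, 0.002], [-0.021, 0.005], [-0.02, 0.008], [-0.018, 0.011], [-0.016, 0.014], [-0.014, 0.016], [-0.011, 0.018], [-0.008, 0.02], [-0.005, 0.021]]
```

```bash
python3 -m pendant '{"slide":[[-0.002,-0.023,0],[-0.005,-0.022,0],[-0.009,-0.021,0],[-0.011,-0.019,0],[-0.011,-0.018,0],[-0.014,-0.016,0],[-0.016,-0.014,0],[-0.018,-0.011,0],[-0.02,-0.008,0],[-0.021,-0.005,0]],"dr":[[0,0,0],[0,0,0],[0,0,0],[0,0,0],[0,0,0],[0,0,0],[0,0,0],[0,0,0],[0,0,0],[0,0,0]],"claw":[0,0,0,0,0,0,0,0,0,0]}' | egrep 'pos|^force'
python3 -m pendant '{"slide":[[-0.021,-0.002,0],[-0.021,0.002,0],[-0.021,0.005,0],[-0.02,0.008,0],[-0.018,0.011,0],[-0.016,0.014,0],[-0.014,0.016,0],[-0.011,0.018,0],[-0.008,0.02,0],[-0.005,0.021,0]],"dr":[[0,0,0],[0,0,0],[0,0,0],[0,0,0],[0,0,0],[0,0,0],[0,0,0],[0,0,0],[0,0,0],[0,0,0]],"claw":[0,0,0,0,0,0,0,0,0,0]}' | egrep 'pos|^force'
python3 -m pendant '{"slide":[[-0.002,0.021,0],[0.002,0.021,0],[0.005,0.021,0],[0.008,0.02,0],[0.011,0.018,0],[0.014,0.016,0],[0.016,0.014,0],[0.018,0.011,0],[0.02,0.008,0],[0.021,0.005,0]],"dr":[[0,0,0],[0,0,0],[0,0,0],[0,0,0],[0,0,0],[0,0,0],[0,0,0],[0,0,0],[0,0,0],[0,0,0]],"claw":[0,0,0,0,0,0,0,0,0,0]}' | egrep 'pos|^force'
python3 -m pendant '{"slide":[[0.021,0.002,0],[0.021,-0.002,0],[0.021,-0.005,0],[0.02,-0.008,0],[0.018,-0.011,0],[0.016,-0.014,0],[0.014,-0.016,0],[0.011,-0.018,0],[0.008,-0.02,0],[0.005,-0.021,0]],"dr":[[0,0,0],[0,0,0],[0,0,0],[0,0,0],[0,0,0],[0,0,0],[0,0,0],[0,0,0],[0,0,0],[0,0,0]],"claw":[0,0,0,0,0,0,0,0,0,0]}' | egrep 'pos|^force'
python3 -m pendant '{"slide":[[0.002,-0.021,0],[-0.002,-0.021,0],[-0.005,-0.021,0],[-0.008,-0.02,0],[-0.011,-0.018,0],[-0.014,-0.016,0],[-0.016,-0.014,0],[-0.018,-0.011,0],[-0.02,-0.008,0],[-0.021,-0.005,0]],"dr":[[0,0,0],[0,0,0],[0,0,0],[0,0,0],[0,0,0],[0,0,0],[0,0,0],[0,0,0],[0,0,0],[0,0,0]],"claw":[0,0,0,0,0,0,0,0,0,0]}' | egrep 'pos|^force'
python3 - <<'E'
from h import *
im=arm.get_image("side"); cv2.imwrite("pics/s5.png",cv2.resize(im[120:340,160:380,::-1],(500,500)))
p=arm.observe()["position"]
for h in(.0995,.0545,.0095): print(h,(proj("side",[p[0],p[1],h])-[160,120])/.44)
E
```

```text
position: [0.4464, -0.1288, 0.1259]
force: [-0.1, 1.0, 0.1]
position: [0.5026, -0.1161, 0.1259]
force: [0.0, -0.1, -0.8]
position: [0.4869, -0.0627, 0.1249]
force: [-6.6, -9.4, 0.7]
position: [0.4366, -0.0731, 0.1269]
force: [6.9, 0.9, -0.4]
position: [0.4463, -0.1287, 0.1258]
force: [0.1, 0.3, 0.6]
0.0995 [279.89823635 272.00670715]
0.0545 [278.65639439 318.57879048]
0.0095 [277.49355233 362.18818577]
```

View pics/s5.png

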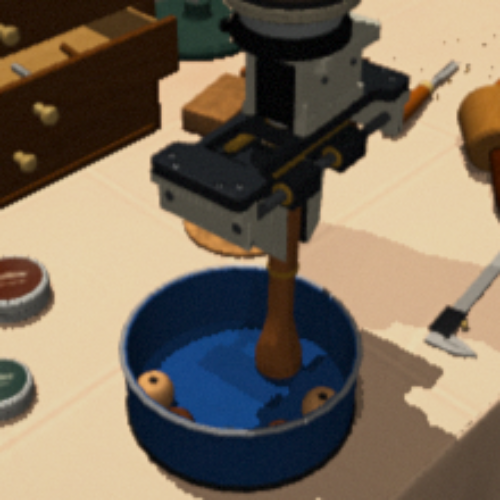

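The beads have now moved well round the bowl, all of them inside: light at (155,388) and (320,402), dark at (180,413) and (277,425). The rod is upright. I carry on stirring.

```bash
python3 -m pendant '{"slide":[[-0.021,-0.002,0],[-0.021,0.002,0],[-0.021,0.005,0],[-0.02,0.008,0],[-0.018,0.011,0],[-0.016,0.014,0],[-0.014,0.016,0],[-0.011,0.018,0],[-0.008,0.02,0],[-0.005,0.021,0]],"dr":[[0,0,0],[0,0,0],[0,0,0],[0,0,0],[0,0,0],[0,0,0],[0,0,0],[0,0,0],[0,0,0],[0,0,0]],"claw":[0,0,0,0,0,0,0,0,0,0]}' | egrep 'pos|^force'
python3 -m pendant '{"slide":[[-0.002,0.021,0],[0.002,0.021,0],[0.005,0.021,0],[0.008,0.02,0],[0.011,0.018,0],[0.014,0.016,0],[0.016,0.014,0],[0.018,0.011,0],[0.02,0.008,0],[0.021,0.005,0]],"dr":[[0,0,0],[0,0,0],[0,0,0],[0,0,0],[0,0,0],[0,0,0],[0,0,0],[0,0,0],[0,0,0],[0,0,0]],"claw":[0,0,0,0,0,0,0,0,0,0]}' | egrep 'pos|^force'
python3 -m pendant '{"slide":[[0.021,0.002,0],[0.021,-0.002,0],[0.021,-0.005,0],[0.02,-0.008,0],[0.018,-0.011,0],[0.016,-0.014,0],[0.014,-0.016,0],[0.011,-0.018,0],[0.008,-0.02,0],[0.005,-0.021,0]],"dr":[[0,0,0],[0,0,0],[0,0,0],[0,0,0],[0,0,0],[0,0,0],[0,0,0],[0,0,0],[0,0,0],[0,0,0]],"claw":[0,0,0,0,0,0,0,0,0,0]}' | egrep 'pos|^force'
python3 -m pendant '{"slide":[[0.002,-0.021,0],[-0.002,-0.021,0],[-0.005,-0.021,0],[-0.008,-0.02,0],[-0.011,-0.018,0],[-0.014,-0.016,0],[-0.016,-0.014,0],[-0.018,-0.011,0],[-0.02,-0.008,0],[-0.021,-0.005,0]],"dr":[[0,0,0],[0,0,0],[0,0,0],[0,0,0],[0,0,0],[0,0,0],[0,0,0],[0,0,0],[0,0,0],[0,0,0]],"claw":[0,0,0,0,0,0,0,0,0,0]}' | egrep 'pos|^force'
```

```text
position: [0.5027, -0.1161, 0.1259]
force: [1.4, 0.1, -1.7]
position: [0.4864, -0.0625, 0.1248]
force: [-5.1, -8.3, -0.3]
position: [0.4364, -0.0728, 0.1268]
force: [3.7, -3.0, -0.6]
position: [0.4452, -0.1285, 0.1255]
force: [-0.2, -0.0, -0.8]
```

```bash
python3 -m pendant '{"slide":[[-0.021,-0.002,0],[-0.021,0.002,0],[-0.021,0.005,0],[-0.02,0.008,0],[-0.018,0.011,0],[-0.016,0.014,0],[-0.014,0.016,0],[-0.011,0.018,0],[-0.008,0.02,0],[-0.005,0.021,0]],"dr":[[0,0,0],[0,0,0],[0,0,0],[0,0,0],[0,0,0],[0,0,0],[0,0,0],[0,0,0],[0,0,0],[0,0,0]],"claw":[0,0,0,0,0,0,0,0,0,0]}' | egrep 'pos|^force'
python3 -m pendant '{"slide":[[-0.002,0.021,0],[0.002,0.021,0],[0.005,0.021,0],[0.008,0.02,0],[0.011,0.018,0],[0.014,0.016,0],[0.016,0.014,0],[0.018,0.011,0],[0.02,0.008,0],[0.021,0.005,0]],"dr":[[0,0,0],[0,0,0],[0,0,0],[0,0,0],[0,0,0],[0,0,0],[0,0,0],[0,0,0],[0,0,0],[0,0,0]],"claw":[0,0,0,0,0,0,0,0,0,0]}' | egrep 'pos|^force'
python3 -m pendant '{"slide":[[0.021,0.002,0],[0.021,-0.002,0],[0.021,-0.005,0],[0.02,-0.008,0],[0.018,-0.011,0],[0.016,-0.014,0],[0.014,-0.016,0],[0.011,-0.018,0],[0.008,-0.02,0],[0.005,-0.021,0]],"dr":[[0,0,0],[0,0,0],[0,0,0],[0,0,0],[0,0,0],[0,0,0],[0,0,0],[0,0,0],[0,0,0],[0,0,0]],"claw":[0,0,0,0,0,0,0,0,0,0]}' | egrep 'pos|^force'
python3 -m pendant '{"slide":[[0.002,-0.021,0],[-0.002,-0.021,0],[-0.005,-0.021,0],[-0.008,-0.02,0],[-0.011,-0.018,0],[-0.014,-0.016,0],[-0.016,-0.014,0],[-0.018,-0.011,0],[-0.02,-0.008,0],[-0.021,-0.005,0]],"dr":[[0,0,0],[0,0,0],[0,0,0],[0,0,0],[0,0,0],[0,0,0],[0,0,0],[0,0,0],[0,0,0],[0,0,0]],"claw":[0,0,0,0,0,0,0,0,0,0]}' | egrep 'pos|^force'
python3 -m pendant '{"slide":[[-0.021,-0.002,0],[-0.021,0.002,0],[-0.021,0.005,0],[-0.02,0.008,0],[-0.018,0.011,0],[-0.016,0.014,0],[-0.014,0.016,0],[-0.011,0.018,0],[-0.008,0.02,0],[-0.005,0.021,0]],"dr":[[0,0,0],[0,0,0],[0,0,0],[0,0,0],[0,0,0],[0,0,0],[0,0,0],[0,0,0],[0,0,0],[0,0,0]],"claw":[0,0,0,0,0,0,0,0,0,0]}' | egrep 'pos|^force'
python3 to.py .469 -.094 .126
python3 - <<'E'
from h import *
im=arm.get_image("side"); cv2.imwrite("pics/s6.png",cv2.resize(im[120:340,160:380,::-1],(500,500)))
p=arm.observe()["position"]
for h in(.0995,.0545,.0095): print(h,(proj("side",[p[0],p[1],h])-[160,120])/.44)
E
```

```text
position: [0.5027, -0.1161, 0.1259]
force: [-0.7, -0.0, -0.0]
position: [0.4901, -0.0621, 0.1261]
force: [-1.3, -12.2, 0.5]
position: [0.4365, -0.0729, 0.1269]
force: [5.3, -3.3, -0.7]
position: [0.4468, -0.1273, 0.1261]
force: [1.6, 1.9, -0.4]
position: [0.5027, -0.1161, 0.1259]
force: [-0.5, 0.2, -0.1]
t 28.95 pos [ 0.5027 -0.1161  0.1259] zaxis [-0.  0. -1.] q [-0.21  0.39  0.44  1.99 -0.22  0.81  1.5 ] w 0.231 gf 60.0 F [-0.5  0.2 -0.1]
total units [ 0.1326  0.021  -0.0003] dist 0.0403 yaw dr units [ 0.011 -0.001  0.002]
0.0995 [199.9806357  271.86290903]
0.0545 [201.36164929 318.35090464]
0.0095 [202.65497174 361.88702143]
```

View pics/s6.png

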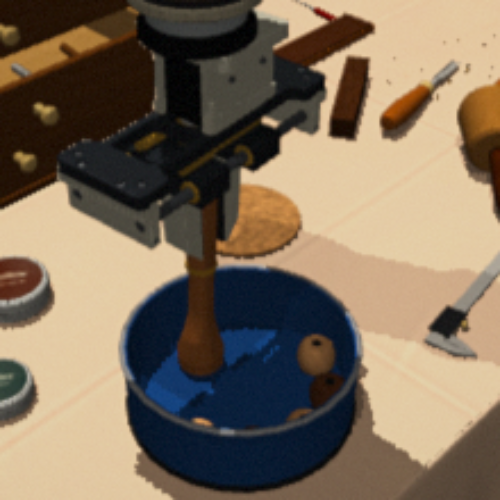

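All five beads are in the bowl, shifted right round to the other side: light (318,352), dark (325,387), light (300,413), dark (252,430) and light (202,422). The foot is free and upright, so I lift it out.

```bash
python3 -m pendant '{"slide":[[0,0,-0.03],[0,0,-0.06],[0,0,-0.08],[0,0,-0.08],[0,0,-0.06],[0,0,-0.04],[0,0,0],[0,0,0]],"dr":[[0,0,0],[0,0,0],[0,0,0],[0,0,0],[0,0,0],[0,0,0],[0,0,0],[0,0,0]],"claw":[0,0,0,0,0,0,0,0]}' | egrep 'pos|^force'
python3 to.py .515 -.310 .231
```

```text
position: [0.502, -0.1165, 0.2306]
force: [-0.5, -0.5, -0.4]
t 29.8 pos [ 0.502  -0.1165  0.2306] zaxis [-0.  0. -1.] q [-0.26  0.26  0.48  1.86 -0.14  1.05  1.42] w 0.228 gf 60.0 F [-0.5 -0.5 -0.4]
total units [-0.3048 -0.5699 -0.0015] dist 0.1939 yaw dr units [ 0.012 -0.002  0.001]
```

```bash
python3 -m pendant '{"slide":[[-0.015,-0.03,0],[-0.04,-0.07,0],[-0.05,-0.1,0],[-0.06,-0.11,0],[-0.06,-0.11,0],[-0.045,-0.08,0],[-0.025,-0.05,0],[-0.01,-0.02,0],[0,0,0],[0,0,0]],"dr":[[0,0,0],[0,0,0],[0,0,0],[0,0,0],[0,0,0],[0,0,0],[0,0,0],[0,0,0],[0,0,0],[0,0,0]],"claw":[0,0,0,0,0,0,0,0,0,0]}' | egrep 'pos|^force'
python3 to.py .515 -.310 .123
python3 - <<'E'
from h import *
im=arm.get_image("side"); cv2.imwrite("pics/s7.png",cv2.resize(im[60:280,180:400,::-1],(500,500)))
p=arm.observe()["position"]
for h in(.2145,.1595,.1145): print(h,(proj("side",[p[0],p[1],h])-[180,60])/.44)
E
```

```text
position: [0.5153, -0.3092, 0.2303]
force: [-1.1, -0.3, -0.6]
t 30.8 pos [ 0.5153 -0.3092  0.2303] zaxis [-0.001  0.001 -1.   ] q [ 0.08  0.42  0.53  1.66 -0.23  1.13  1.82] w 0.233 gf 60.0 F [-1.1 -0.3 -0.6]
total units [-0.0006 -0.0032  0.3578] dist 0.1074 yaw dr units [ 0.015 -0.009  0.006]
0.2145 [203.65554969 148.88000855]
0.1595 [203.40648739 208.4464996 ]
0.1145 [203.21549699 254.12434099]
```

View pics/s7.png

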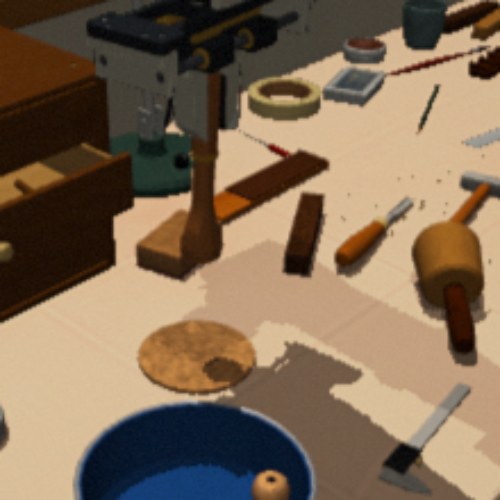

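The rod hangs upright (foot at x≈201 against a predicted 203) with its shadow on the mat. I lower it.

```bash
python3 -m pendant '{"slide":[[0,0,0.04],[0,0,0.08],[0,0,0.08],[0,0,0.07],[0,0,0.04],[0,0,0.02],[0,0,0.013],[0,0,0.008],[0,0,0.004],[0,0,0]],"dr":[[0,0,0],[0,0,0],[0,0,0],[0,0,0],[0,0,0],[0,0,0],[0,0,0],[0,0,0],[0,0,0],[0,0,0]],"claw":[0,0,0,0,0,0,0,0,0,0]}' | egrep 'pos|^force'
python3 -m pendant '{"slide":[[0,0,0.004],[0,0,0],[0,0,0]],"dr":[[0,0,0],[0,0,0],[0,0,0]],"claw":[0,0,0]}' | egrep 'pos|^force'
python3 to.py .515 -.310 .1214
```

```text
position: [0.5156, -0.3103, 0.1248]
force: [-0.1, 0.7, -0.5]
position: [0.5154, -0.3102, 0.1234]
force: [0.7, 0.4, -0.7]
t 32.15 pos [ 0.5154 -0.3102  0.1234] zaxis [ 0. -0. -1.] q [ 0.12  0.53  0.48  1.78 -0.3   0.91  1.88] w 0.228 gf 60.0 F [ 0.7  0.4 -0.7]
total units [ 0.0016 -0.0001  0.0066] dist 0.002 yaw dr units [0.011 0.002 0.001]
```

```bash
python3 -m pendant '{"slide":[[0,0,0.004],[0,0,0.002],[0,0,0],[0,0,0]],"dr":[[0,0,0],[0,0,0],[0,0,0],[0,0,0]],"claw":[0,0,0,0]}' | egrep 'pos|^force'
python3 -m pendant '{"slide":[[0,0,0.002],[0,0,0],[0,0,0]],"dr":[[0,0,0],[0,0,0],[0,0,0]],"claw":[0,0,0]}' | egrep 'pos|^force'
```

```text
position: [0.5155, -0.3102, 0.1216]
force: [0.1, -0.9, 2.4]
position: [0.5157, -0.3103, 0.1215]
force: [-1.3, 1.8, 8.1]
```

The foot is on the mat (8 N). I ease the grip, then open.

```bash
python3 -m pendant '{"slide":[[0,0,-0.002],[0,0,0],[0,0,0]],"dr":[[0,0,0],[0,0,0],[0,0,0]],"claw":[0,0,0]}' 3 | egrep 'pos|^force|grip'
python3 -m pendant '{"slide":[[0,0,0],[0,0,0],[0,0,0],[0,0,0],[0,0,0],[0,0,0],[0,0,0],[0,0,0],[0,0,0],[0,0,0]],"dr":[[0,0,0],[0,0,0],[0,0,0],[0,0,0],[0,0,0],[0,0,0],[0,0,0],[0,0,0],[0,0,0],[0,0,0]],"claw":[0.27,0.3,0.35,0.4,0.5,0.6,0.7,0.8,0.9,1]}'
python3 -m pendant '{"slide":[[0,0,0],[0,0,0],[0,0,-0.03],[0,0,-0.07],[0,0,-0.1],[0,0,-0.1],[0,0,-0.1],[0,0,-0.1],[0,0,-0.05],[0,0,0]],"dr":[[0,0,0],[0,0,0],[0,0,0],[0,0,0],[0,0,0],[0,0,0],[0,0,0],[0,0,0],[0,0,0],[0,0,0]],"claw":[1,1,1,1,1,1,1,1,1,1]}'
python3 - <<'E'
from h import *
a=arm.get_image("side")[...,::-1]; w=arm.get_image("wrist")[...,::-1]
cv2.imwrite("pics/f.png",np.hstack([cv2.resize(a[100:340,160:400],(400,400)),cv2.resize(w,(400,300))[:, :].copy() if 0 else cv2.copyMakeBorder(cv2.resize(w,(400,300)),0,100,0,0,cv2.BORDER_CONSTANT)]))
E
```

```text
position: [0.5155, -0.3102, 0.1215]
force: [0.0, -0.1, 2.3]
gripper_force: 3.0
clock: 34.15
position: [0.5154, -0.3101, 0.1214]
ee_rot: [0.661, 3.071, 0.0]
force: [1.1, -0.4, 0.5]
width: 0.872
gripper_force: 0.0
clock: 35.15
position: [0.5162, -0.311, 0.2895]
ee_rot: [0.66, 3.067, -0.002]
force: [0.9, -0.3, -0.4]
width: 1.003
gripper_force: 0.0
```

View pics/f.png

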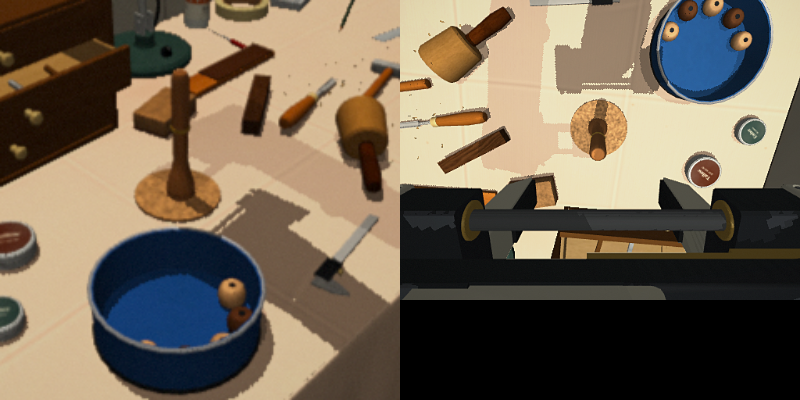

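The stirrer stands upright on the mat at (180,190), clear of the gripper. All five beads are in the bowl in the wrist view, and the tin and walnut stick are where they were.

```bash
python3 -c "
from cell import arm
print(arm.sign_off())"
```

```text
the job is handed in; nothing more can be done
None
```

I stirred the beads anticlockwise for just over four turns, the last three at about halfway radius. All five stayed in the bowl, the stirrer stands upright on the cork mat again, the other things look unmoved in the last pictures, and the job was handed in at about 35 s.

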